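# Cover the slides and hold the reading lens in focus over the purple one

## Task

First swing the clear lid of the slide box fully shut, so that its tab drops in behind the front rim. Then take the orange-handled reading lens off its rest and hold it centred over the purple-stained slide, level and still, with its rim at the height of the red collar on the gauge post, and finish while still holding it there in the air, touching nothing but the gripper. Leave the collar's setting, the slides, the two flasks and the mouse where they are.

Things in the scene. Friction and masses are not known exactly. Their poses are not given: they have to be found in the camera images.
- viewbox: grey open tray 130 mm (its x) x 200 mm (its y) x 35 mm high, walls and floor 4 mm, fixed to the bench. Origin: centre of its underside; z up, -x is its front (towards the robot), the lid's hinge runs along y on the far (+x) rim
- lid (a joint): clear lid with a blue frame, 130 mm from hinge to free edge, 200 mm wide, 6 mm thick, lying on the tray's rim when shut. rad: 0 = fully shut (horizontal, top face 41 mm above the bench), 1.57 = upright, stops at 1.9; starts open. A stiff hinge (about 0.12 N m) keeps the lid wherever it is left, so it must be pushed all the way down: about 1 to 2 N at the free edge
- lid_edge (a point): middle of the lid's free edge, on its upper (outer) face; under it hangs a blue tab 50 mm wide, 14 mm deep, that goes down inside the front wall
- lid_hinge (a point): middle of the hinge line: 65 mm along +x of the tray's origin, 35 mm up
- lens: reading lens, 110 g, standing level on its rest. Orange handle 100 mm long (x), 16 mm wide (y), 22 mm high (z), flat sides; a round lens in a black rim, 80 mm across and 10 mm thick, on the handle's +x end, at mid-height of the handle. Origin: underside of the handle, in its middle to within 5 mm; x along the handle towards the lens, z up. The centre of mass is about 10 mm from the origin towards the lens
- lens_centre (a point): centre of the lens glass, mid-thickness of the rim: 92 mm along +x and 11 mm up from the lens origin
- lens_grip (a point): middle of the handle's height, at the lens's centre of mass, where to grip it across the handle: 10 mm along +x, 11 mm up from the lens origin; 82 mm from the lens centre
- lens_rest: lens rest fixed to the bench: aluminium base 5 mm high, 170 x 50 mm (90 mm wide under the lens); a grey block with 8 mm lips, 34 mm wide, under the handle's last 22 mm, and one under each side of the rim, 36 mm off the lens centre. Handle underside 30 mm above the bench, free below and beside for 75 mm ahead of the butt block. Origin: underside, below the lens origin; x towards the lens
- slide_purple: aluminium slide carrier 84 x 40 x 8 mm lying in the tray, with a white slide bearing a purple stain; left or right in the tray. Origin: centre of its underside, x along its length
- purple_spot (a point): centre of the purple stain (18 mm across) on top of that slide: the lens goes centred over this
- green_spot (a point): centre of the green stain on the other, alike slide carrier in the tray: not wanted
- gauge: focus gauge fixed to the bench, beside the tray's +y end: dark round foot 56 mm across, 12 mm high, thin steel post 8 mm thick, 208 mm high. Origin: centre of its underside
- mark (a point): centre of the red collar (26 mm across, 10 mm high, with a small pointer) on the post: its height above the bench, 105 to 165 mm, is the focal height for the middle of the lens rim. The collar only slides if pushed hard
- flask_a: small empty clear flask with red cap, lying, about 97 x 48 x 26 mm; origin centre of its underside; bystander
- flask_b: another such flask; bystander
- mouse: black computer mouse, 105 x 60 x 34 mm; origin centre of its underside; bystander
Not all that is in view belongs to the job. What is shaped like the viewbox but green is not meant. Leave any green look-alike of the lens_rest alone.

How it is judged:
On the way, in this order (a step that is already met when the one before it is completed fails the run):
1. the lid is fully shut, its tab behind the front rim, while the lens is still on its rest (value of joint lid below 0.04 rad and distance of lens from where it was at the start of the episode below 0.02 m), for 0.2 s.
2. the lens is lifted clear of its rest by the gripper (height (world z) of lens above 0.045 m and contact force between lens and the fingers above 0.5 N and contact force between lens and lens_rest below 0.1 N), for 0.2 s.
At the end, for the whole second after the job is handed in: Through the last second: lid shut (0.04 rad); lens held by the gripper alone, clear of box, gauge and rest, its centre within 15 mm sideways of the purple stain and 8 mm of the collar's mid-height, tilt under 0.12 rad, still (20 mm/s, 0.15 rad/s) (value of joint lid below 0.04 rad and horizontal distance between lens_centre and purple_spot below 0.015 m and z of lens_centre in the frame of mark between -0.008 and 0.008 m and angle between lens's own z axis and vertical below 0.12 rad and linear speed of lens below 0.02 m/s and angular speed of lens below 0.15 rad/s and contact force between lens and the fingers above 0.5 N and contact force between lens and viewbox below 0.1 N and contact force between lens and gauge below 0.1 N and contact force between lens and lens_rest below 0.1 N); the arm keeps its last pose, push and grip.
It fails at once if the gauge's collar is shifted by more than 8 mm (distance of mark from where it was at the start of the episode above 0.008 m).
It fails at once if a slide is shifted by more than 15 mm (distance of any of purple_spot, green_spot from where it was at the start of the episode above 0.015 m).
It fails at once if a flask or the mouse is shifted by more than 25 mm (distance of any of flask_a, flask_b, mouse from where it was at the start of the episode above 0.025 m).
It also fails if it takes over 58 s, if anything falls off the work surface, if the arm or the gripper's body presses on something with over 40 N, if the wrist force passes 120 N, or if a joint passes its speed limit or range.

## Robot

A 6-joint arm with a two-finger parallel gripper is mounted at the origin on the work surface. World frame = base frame: x ahead of the robot, y to its left, z up, the work surface at z = 0. Lengths are in m, angles in rad, forces in N, time in s.
With the tool pointing down it reaches from about 0.25 to 0.725 m from the base axis. Payload 4 kg.
Tool frame: the origin (TCP) lies midway between the tips of the shut fingers; the grasp point (between the pads) lies 19 mm behind it (bot.grip_point_offset is the distance from the TCP to the grasp point, in m); z points along the fingers, y is the line along which they close (so a half turn about z gives the same grasp; the last joint's range is limited). The gripper opens to 85 mm and grips with 20 to 120 N. Pads are 22 mm wide; open, the fingers measure 114 mm over their backs; the gripper's body (76 mm by 85 mm) begins 54 mm behind the grasp point. The pads swing forward as they close: fully open they stand 13 mm farther back than shut.
Start: joints at [0, 0.241, 0.005, 1.335, 0, 1.571], TCP at [0.5, -0, 0.231] pointing down, gripper open.
Joint ranges: [-2.72, 2.72], [-1.05, 1.87], [-1.09, 1.28], [-1.99, 2.15], [-1.42, 1.44], [-3.14, 3.14]. Speed limits (rad/s): [2.79, 2.79, 3.14, 3.14, 3.14, 3.14].

## Interface

Orientations are given as a unit quaternion [x, y, z, w].
In Python, from workcell import bot gives the robot as it stands.
- The arm moves only by the tool step_arm, never from a script. Its argument "targets" is text: rows parted by semicolons, each of 7 numbers parted by spaces: the opening, from -1 (shut) to 1 (fully open), so that 0 is half open, then the shift along the world's x, y, z normalised to -1 to 1, where 1 is 0.5 m, then the turn, a rotation vector about the world's x, y, z normalised to -1 to 1, where 1 is pi/4 rad. In form: gripper x y z wx wy wz; .... A call has 1 to 10 rows; each row is the pose to reach, as a shift and turn from the pose commanded when the call began; what a row does not reach only later rows make up. A row lasts 1/12 s, in which the tool goes at most 41.7 mm and 7.16 degrees, less where a joint would pass 70% of its speed; a pose out of reach is approached as far as the arm can. A call with a number of a shift or a turn outside -1 to 1 is refused whole. A call with a gripper value outside its range is refused whole. The fingers move at their own pace and stop on an object; the grip force is fixed at half the most. Time passes only in rows, so rows that repeat a pose let the fingers close. It gives the time, the measured TCP pose, the force, the opening and the grip force at its end, in the units of the state.
- bot.get_obs(): the state, without advancing time (a new reading comes with each control period).
- bot.camera(name): name is "scene" or "side" or "wrist"; returns the picture (400x640x3 uint8, red, green, blue); there is no depth.
- bot.camera_info(name): a dict with "vertical_fov" (degrees; the focal length in pixels is half the picture's height over the tangent of half this angle, whatever the lens; pixels are square), "cx", "cy" (the principal point, pixels), "D" ([k1, k2, p1, p2, k3] as OpenCV has them; the pictures are not rectified), "pose" (4x4, takes a point from camera to world coordinates). Camera axes: x right, y up, looking along -z (the intrinsics and any distortion apply to the point x, -y, -z); pixel columns grow to the right and rows downward; lengths in m; the calibration is good to about 2 mm. A picture is of the moment at which its call begins: read the wrist's pose just before it. camera_info takes no time and is no camera call; for the wrist camera it gives the pose at the moment of the call.
- bot.job_done(): hands the job in; it is judged then, once.
The state is a dict: "clock": time; "joint_pos": joint angles; "joint_vel": joint speeds; "tau": joint torques, N m; "eef_pos": TCP position; "tool_rot": TCP orientation; "ft_force": force on the tool from outside, world axes, zero at the start; "ft_torque": the same for the moment, N m; "grip_width": finger opening in m; "grasp_force": force on a finger pad.
Only numpy, scipy, OpenCV 4.12 (cv2) and the standard library are available. Lean on these libraries where they do the work, as an engineer would, in place of code of your own. Each camera call takes 0.05 s, during which the arm holds its last target. There are 200 camera calls.

## Working session

There is one attempt and no reset: what is moved stays moved. The work goes in short steps, Python scripts to look and compute and a tool call to move; the robot and the scene stay as the last step left them, time stands still between calls to the robot, and variables do not carry over. Pictures are saved under pics/ and viewed, at most 10 in all, crops included, and the job is handed in when it is done.

Besides the shell and the picture viewer there is one more tool, called after ">>>" as a command line: name --argument value ..., lists and objects as JSON in quotes. step_arm: Moves the arm, as the interface text tells. Scaled input: -1 to 1 covers 0.5 m each way for a shift and pi/4 rad each way for a turn. Its arguments: {"type":"object","properties":{"targets":{"type":"string"}},"required":["targets"]}

```bash
mkdir -p pics
cat > h.py <<'E'
import numpy as np, cv2
from workcell import bot
def K(n):
    i=bot.camera_info(n); f=200/np.tan(np.radians(i["vertical_fov"])/2)
    return np.array([[f,0,i["cx"]],[0,f,i["cy"]],[0,0,1]]),np.array(i["D"],float),np.array(i["pose"])
def ray(n,uv,k=None):
    k_,D,P=k or K(n)
    p=cv2.undistortPoints(np.array([[uv]],float),k_,D)[0,0]
    d=P[:3,:3]@np.array([p[0],-p[1],-1]); return P[:3,3],d/np.linalg.norm(d)
def plane(n,uv,z,k=None):
    o,d=ray(n,uv,k); return o+d*(z-o[2])/d[2]
def tri(*obs):
    A=np.zeros((3,3));b=np.zeros(3);R=[]
    for n,uv in obs:
        o,d=ray(n,uv); M=np.eye(3)-np.outer(d,d); A+=M;b+=M@o;R.append((o,d))
    x=np.linalg.solve(A,b); return x,[np.linalg.norm(np.cross(x-o,d)) for o,d in R]
def proj(n,X,k=None):
    k_,D,P=k or K(n); c=P[:3,:3].T@(np.array(X)-P[:3,3]); c=c*[1,-1,-1]
    return cv2.projectPoints(c.reshape(1,1,3),np.zeros(3),np.zeros(3),k_,D)[0].ravel()
def snap(n,name):
    im=bot.camera(n); cv2.imwrite(f"pics/{name}.png",im[:,:,::-1]); return im
E
python3 - <<'E'
from h import *
for n in("scene","side","wrist"):
    snap(n,n+"0"); print(n,np.round(K(n)[2],3).tolist())
E
```

```text
scene [[0.176, -0.601, 0.78, 1.658], [0.984, 0.125, -0.126, -0.239], [-0.022, 0.789, 0.614, 0.985], [0.0, 0.0, 0.0, 1.0]]
side [[0.871, 0.37, -0.322, 0.131], [-0.491, 0.657, -0.572, -0.757], [-0.0, 0.657, 0.754, 1.014], [0.0, 0.0, 0.0, 1.0]]
wrist [[1.0, -0.0, 0.002, 0.501], [-0.001, 0.966, 0.258, 0.064], [-0.002, -0.258, 0.966, 0.374], [0.0, 0.0, 0.0, 1.0]]
```

View pics/scene0.png

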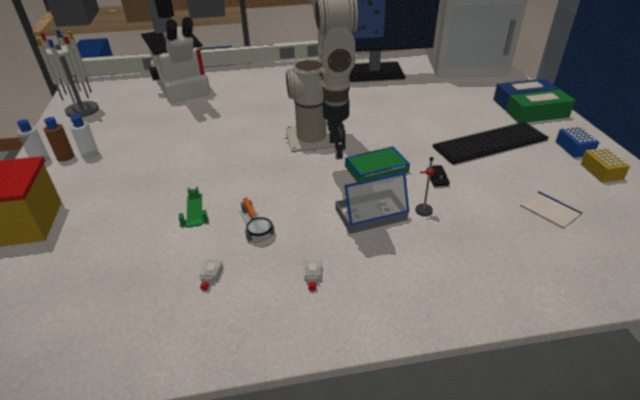

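View pics/side0.png

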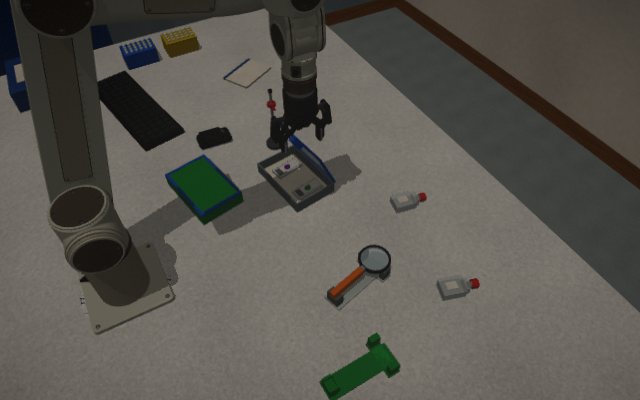

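The scene picture shows the lens at (260,227), its handle at (249,207), the open tray at (372,210) and the collar at (429,172). The side picture shows purple at (288,167), green at (308,187), the lens at (375,260) and the collar at (271,104).

Run:
```python
from h import *
S=cv2.imread("pics/scene0.png");D=cv2.imread("pics/side0.png")
def blobs(im,lo,hi,roi,nm):
    x0,y0,x1,y1=roi; h=cv2.cvtColor(im[y0:y1,x0:x1],cv2.COLOR_BGR2HSV); m=cv2.inRange(h,lo,hi)
    n,l,s,c=cv2.connectedComponentsWithStats(m); out=[]
    for i in range(1,n):
        if s[i,4]>=6: out.append((int(s[i,4]),(c[i]+[x0,y0]).round(1).tolist(),(s[i,:4]+[x0,y0,0,0]).tolist()))
    out.sort(reverse=True); print(nm,out[:3]); return out[0][1] if out else None
rs=blobs(S,(0,130,60),(7,255,255),(410,150,445,190),"collarS")
rd=blobs(D,(0,130,60),(7,255,255),(255,90,290,120),"collarD")
X=tri(("scene",rs),("side",rd));print("mark",X)
os_=blobs(S,(5,150,80),(20,255,255),(235,190,280,240),"handS")
od=blobs(D,(5,150,80),(20,255,255),(320,240,390,310),"handD")
print("hand",tri(("scene",os_),("side",od)))
pd=blobs(D,(125,50,30),(165,255,255),(255,140,340,210),"purD")
gd=blobs(D,(40,60,30),(85,255,255),(255,140,340,210),"grD")
bs=blobs(D,(100,100,40),(125,255,255),(280,130,345,190),"lidD")
bs=blobs(S,(100,100,40),(125,255,255),(338,170,415,225),"lidS")
print("pur",plane("side",pd,.014),"green",plane("side",gd,.014))
print(bot.get_obs()["eef_pos"])
a=cv2.resize(D[125:215,245:345],None,fx=5,fy=5,interpolation=3)
b=cv2.resize(D[235:315,320:400],None,fx=5,fy=5,interpolation=3)
c=np.zeros((550,800,3),np.uint8);c[:450,:400]=a[:,:400][:450];c[:400,400:]=b
cv2.imwrite("pics/c1.png",c)
a=cv2.resize(S[160:230,330:440],None,fx=5,fy=5,interpolation=3);b=cv2.resize(S[190:245,232:282],None,fx=5,fy=5,interpolation=3)
c=np.zeros((350,800,3),np.uint8);c[:350,:550]=a;c[:275,550:800]=b;cv2.imwrite("pics/c2.png",c)
```

```text
collarS [(44, [429.0, 171.4], [421, 168, 14, 7])]
collarD [(45, [271.2, 104.5], [267, 101, 9, 9])]
mark (array([0.54256045, 0.28337933, 0.15479735]), [np.float64(0.0008671523646414756), np.float64(0.0008671523646414359)])
handS [(93, [248.7, 206.8], [244, 198, 11, 18])]
handD [(243, [346.0, 281.0], [330, 267, 33, 29])]
hand (array([ 0.46425277, -0.27623094,  0.04533023]), [np.float64(0.0026354684018038833), np.float64(0.002635468401803946)])
purD [(23, [286.7, 166.2], [284, 164, 6, 5])]
grD [(26, [307.2, 187.2], [304, 185, 7, 5])]
lidD [(258, [308.2, 153.0], [289, 134, 46, 48]), (12, [320.8, 169.4], [317, 166, 8, 7])]
lidS [(425, [375.8, 198.3], [345, 172, 64, 53]), (53, [366.1, 172.6], [354, 170, 30, 7])]
pur [0.52447525 0.1652243  0.014     ] green [0.53777453 0.06071236 0.014     ]
[4.99512128e-01 2.66974362e-06 2.30591530e-01]
```

View pics/c1.png

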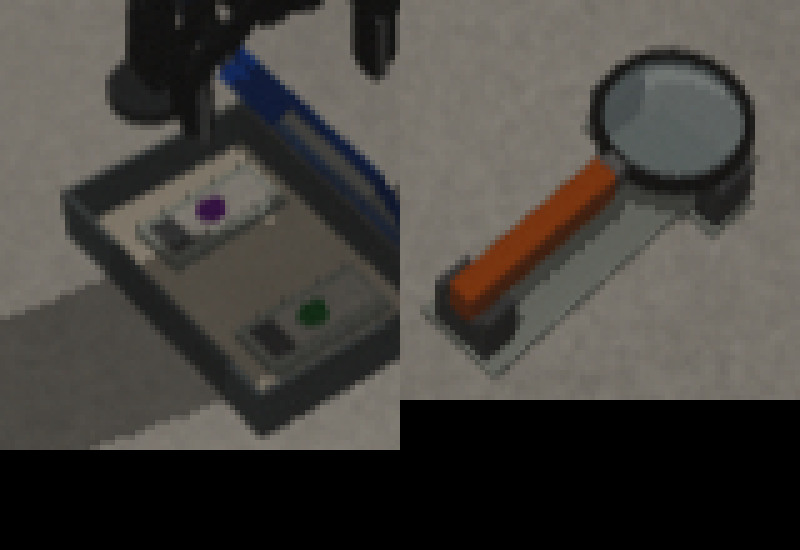

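View pics/c2.png

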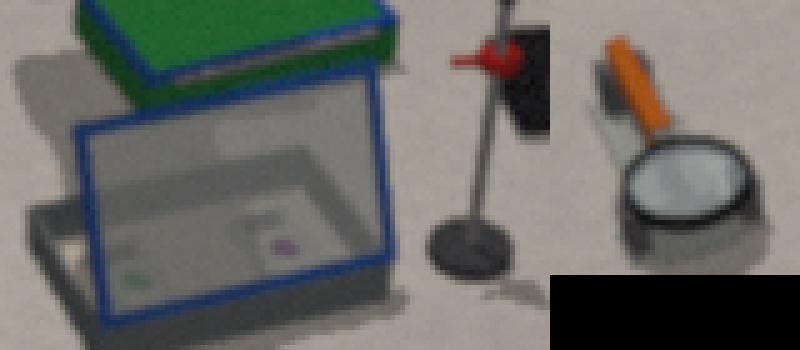

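The crops show the tray's rim corners, the lid (frame base (351,224)–(409,212), top (346,185)–(406,173) in scene) and the lens ring: scene (259.4,226.4), side (374.6,259).

Run:
```python
from h import *
np.set_printoptions(precision=4,suppress=True)
print("lens",tri(("scene",(259.4,226.4)),("side",(374.6,259))), plane("side",(374.6,259),.041),plane("scene",(259.4,226.4),.041))
print("hand side",plane("side",(346,281),.047))
b=plane("side",(320+52/5,235+290/5),.052); print("butt top left end",b)
print("mark",tri(("scene",(430,171.8)),("side",(271.2,104.5))))
a=plane("side",(258,164),.035);c=plane("side",(245+262/5,125+402/5),.035);print("front rim",a,c,np.linalg.norm(a-c), "yaw",np.arctan2(-(a-c)[0],(a-c)[1]))
h1=plane("scene",(351,224.4),.035);h2=plane("scene",(408.6,211.6),.035);print("hinge",h1,h2,np.linalg.norm(h1-h2),"yaw",np.arctan2(-(h2-h1)[0],(h2-h1)[1]))
# lid angle: lid top corners, intersect ray with plane perpendicular to hinge thru corner
y=(h2-h1)/np.linalg.norm(h2-h1); n=np.array([y[1],-y[0],0])
for h,uv in((h1,(346,185)),(h2,(405.6,173))):
    o,d=ray("scene",uv); A=o+d*(((h-o)@y)/(d@y)) if abs(d@y)>.05 else 0
    # solve |P-h|=.13 along ray
    t=-(o-h)@d; p=o+d*t; r=np.linalg.norm(p-h); s=np.sqrt(max(0,.13**2-r*r))
    for q in(p-s*d,p+s*d): print("top",q,"rel xyz",(q-h)@n,(q-h)@y,(q-h)[2])
for nm,uv in(("ftopS L",(245+222/5,125+70/5)),("fl",(334,181))): print(nm,uv)
```

```text
lens (array([ 0.5597, -0.2517,  0.0383]), [np.float64(0.00048158711779631823), np.float64(0.00048158711779634316)]) [ 0.5585 -0.2525  0.041 ] [ 0.5632 -0.2521  0.041 ]
hand side [ 0.4632 -0.2743  0.047 ]
butt top left end [ 0.4138 -0.2864  0.052 ]
mark (array([0.5434, 0.2862, 0.1531]), [np.float64(0.00041452838054099325), np.float64(0.00041452838054106546)])
front rim [0.4471 0.1954 0.035 ] [ 0.4748 -0.0022  0.035 ] 0.19945203690641006 yaw 0.13932107393085744
hinge [0.6036 0.0252 0.035 ] [0.5801 0.2168 0.035 ] 0.19302582502247842 yaw 0.12182284459095184
top [0.5656 0.0165 0.159 ] rel xyz -0.03879973561989655 -0.00400600209110426 0.12401021112421443
top [0.4945 0.0331 0.1053] rel xyz -0.10727570971968414 0.021078461329131326 0.07033932450723666
top [0.5429 0.2076 0.1592] rel xyz -0.03806653778625475 -0.004552966059968571 0.12421839316713301
top [0.4745 0.235  0.1086] rel xyz -0.10259213480490377 0.03089912661093306 0.07362131383542382
ftopS L (289.4, 139.0)
fl (334, 181)
```

>>> step_arm --targets "-1 0.30 0.256 0 0 0 0;-1 0.30 0.256 0 0 0 0;-1 0.30 0.256 0 0 0 0;-1 0.30 0.256 0 0 0 0;-1 0.30 0.256 0 0 0 0;-1 0.30 0.256 0 0 0 0;-1 0.30 0.256 -0.09 0 0 0;-1 0.30 0.256 -0.18 0 0 0;-1 0.30 0.256 -0.18 0 0 0"

```text
clock: 0.9
eef_pos: [0.6441, 0.1268, 0.1322]
tool_rot: [0.707, 0.707, -0.007, -0.004]
ft_force: [-2.4, -0.2, -2.7]
grip_width: 0.0
grasp_force: 0.0
```

>>> step_arm --targets "-1 -0.07 -0.01 -0.01 0 0 0;-1 -0.13 -0.017 -0.02 0 0 0;-1 -0.168 -0.021 -0.028 0 0 0;-1 -0.187 -0.024 -0.037 0 0 0;-1 -0.206 -0.026 -0.047 0 0 0;-1 -0.223 -0.028 -0.060 0 0 0;-1 -0.24 -0.03 -0.073 0 0 0;-1 -0.255 -0.032 -0.089 0 0 0;-1 -0.269 -0.034 -0.105 0 0 0;-1 -0.269 -0.034 -0.105 0 0 0"

```text
clock: 1.73
eef_pos: [0.5138, 0.1103, 0.0891]
tool_rot: [0.707, 0.707, -0.001, -0.0]
ft_force: [-0.7, 0.0, 0.1]
grip_width: -0.0002
grasp_force: 0.0
```

Run:
```python
from h import *
a=snap("side","s1");b=snap("scene","s2")
c=np.hstack([cv2.resize(a[80:220,225:365],(400,400)),cv2.resize(b[140:240,320:420],(400,400))])
cv2.imwrite("pics/c3.png",c[:,:,::-1]);o=bot.get_obs();print(o["eef_pos"],o["ft_force"])
```

```text
[0.51579004 0.11079048 0.09000911] [-0.25422978  0.23751712 -0.03845979]
```

View pics/c3.png

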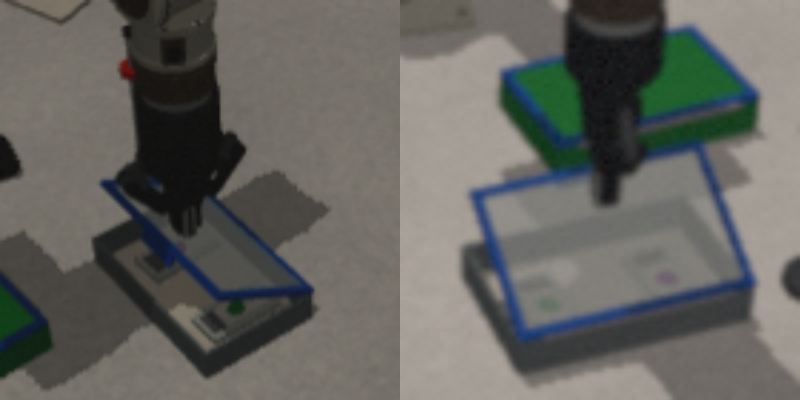

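The lid follows the fingers and is now about half a radian open, so I continue the arc down.

>>> step_arm --targets "-1 -0.013 -0.002 -0.018 0 0 0;-1 -0.023 -0.003 -0.036 0 0 0;-1 -0.032 -0.004 -0.055 0 0 0;-1 -0.039 -0.005 -0.074 0 0 0;-1 -0.043 -0.006 -0.086 0 0 0;-1 -0.044 -0.006 -0.094 0 0 0;-1 -0.044 -0.006 -0.098 0 0 0;-1 -0.044 -0.006 -0.101 0 0 0;-1 -0.044 -0.006 -0.101 0 0 0"

```text
clock: 2.58
eef_pos: [0.4939, 0.108, 0.0399]
tool_rot: [0.707, 0.707, 0.0, 0.0]
ft_force: [-2.4, -1.0, 8.6]
grip_width: -0.0002
grasp_force: 4.6
```

>>> step_arm --targets "-1 0 0 -0.005 0 0 0;-1 0 0 -0.005 0 0 0;-1 0 0 -0.005 0 0 0"

```text
clock: 2.83
eef_pos: [0.494, 0.108, 0.0396]
tool_rot: [0.707, 0.707, 0.001, 0.001]
ft_force: [-8.6, -2.2, 25.5]
grip_width: -0.0002
grasp_force: 12.6
```

>>> step_arm --targets "-1 0 0 0.08 0 0 0;-1 0 0 0.16 0 0 0;-1 0 0 0.24 0 0 0;-1 0 0 0.32 0 0 0;0 0 -0.05 0.38 0 0 0;0 0 -0.12 0.43 0 0 0;0 0 -0.20 0.43 0 0 0;0 0 -0.28 0.43 0 0 0;0 0 -0.36 0.43 0 0 0;0 0 -0.44 0.43 0 0 0"

```text
clock: 3.67
eef_pos: [0.4936, -0.1138, 0.2519]
tool_rot: [0.707, 0.707, 0.001, 0.001]
ft_force: [1.1, 0.1, -0.9]
grip_width: 0.0426
grasp_force: 0.0
```

Run:
```python
from h import *
im=snap("wrist","w1"); o=bot.get_obs();print(o["eef_pos"],o["joint_pos"],o["clock"]); print(proj("wrist",[.56,-.252,.041]),proj("wrist",[.524,.165,.05]))
a=snap("side","s3")
cv2.imwrite("pics/c4.png",np.hstack([im,cv2.resize(a[80:220,240:340],(160,224))[:, :, :] if 0 else np.zeros((400,0,3),np.uint8)])[:,:,::-1])
c=np.zeros((600,640,3),np.uint8);c[:400]=im;c[400:,:285]=cv2.resize(a[120:220,240:382],(285,200));cv2.imwrite("pics/c4.png",c[:,:,::-1])
```

```text
[ 0.49338724 -0.1209714   0.2515088 ] [-0.23706053  0.24671565  0.06552834  1.38691843 -0.00566039  1.34111977] 3.7167
[377.21315615 271.64738327] [ 352.90205693 -133.47416609]
```

View pics/c4.png

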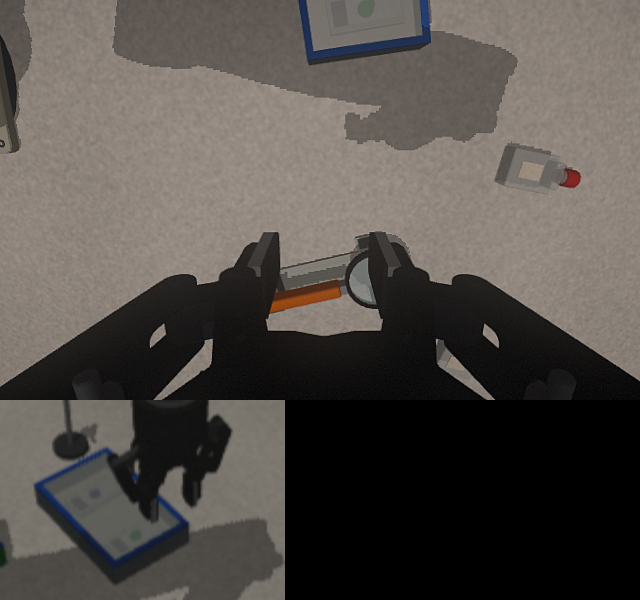

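The lid is shut flat in both views (the side crop is at the lower left). The lens is at about (370,275), hidden partly by the fingers, so I turn the tool for the grasp.

>>> step_arm --targets "0 -0.02 -0.05 0 0 0 0.15;0 -0.04 -0.10 0 0 0 0.3;0 -0.06 -0.15 0 0 0 0.45;0 -0.08 -0.20 0 0 0 0.6;0 -0.1 -0.25 0 0 0 0.75;0 -0.1 -0.33 0 0 0 0.9;0 -0.1 -0.33 0 0 0 1;0 -0.1 -0.33 0 0 0 1"

```text
clock: 4.43
eef_pos: [0.4434, -0.2782, 0.2508]
tool_rot: [0.383, 0.924, 0.0, 0.0]
ft_force: [0.6, 0.4, -0.5]
grip_width: 0.0425
grasp_force: 0.0
```

>>> step_arm --targets "0 0 0 0 0 0 0.15;0 0 0 0 0 0 0.3;0 0 0 0 0 0 0.45;0 0 0 0 0 0 0.6;0 0 0 0 0 0 0.75;0 0 0 0 0 0 0.9;0 0 0 0 0 0 1;0 0 0 0 0 0 1"

```text
clock: 5.1
eef_pos: [0.444, -0.2754, 0.2511]
tool_rot: [-0.001, 1.0, 0.0, 0.0]
ft_force: [0.4, -0.3, -0.7]
grip_width: 0.0427
grasp_force: 0.0
```

>>> step_arm --targets "0 0 0 0 0 0 0.15;0 0 0 0 0 0 0.3;0 0 0 0 0 0 0.3;0 0 0 0 0 0 0.3;0 0 0 0 0 0 0.3"

```text
clock: 5.52
eef_pos: [0.4437, -0.2764, 0.2509]
tool_rot: [-0.116, 0.993, 0.0, 0.0]
ft_force: [0.2, -0.2, -0.6]
grip_width: 0.0426
grasp_force: 0.0
```

Run:
```python
from h import *
im=snap("wrist","w2"); o=bot.get_obs();print(o["eef_pos"],o["tool_rot"],o["joint_pos"]); print(proj("wrist",[.56,-.252,.041]))
hsv=cv2.cvtColor(im,cv2.COLOR_RGB2HSV);m=cv2.inRange(hsv,(5,150,80),(20,255,255))
cs,_=cv2.findContours(m,0,1);c=max(cs,key=cv2.contourArea);print(cv2.minAreaRect(c),cv2.contourArea(c))
```

```text
[ 0.44363263 -0.27657747  0.25089165] [-1.16300135e-01  9.93214114e-01  5.00139729e-05  2.64549264e-05] [-5.57539880e-01  2.78903631e-01  1.06803417e-01  1.39871721e+00
  1.11174693e-04 -7.90667717e-01]
[322.16878674 264.54025103]
((319.91552734375, 187.5089874267578), (87.1589126586914, 13.413795471191406), 89.11859893798828) 1071.0
```

View pics/w2.png

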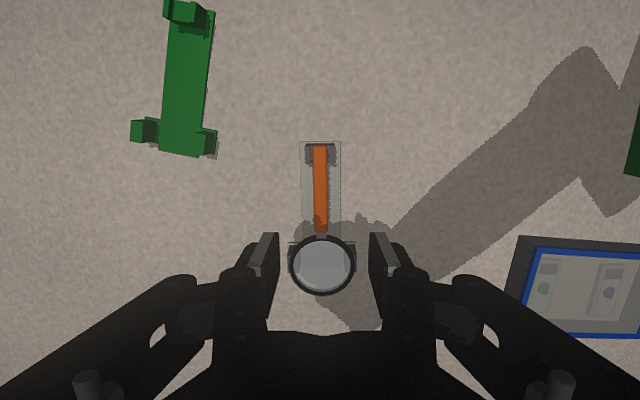

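The wrist view shows the lens ring at about (321,265), the handle from (320,144) to (321,232), and the purple spot through the lid at (609,293).

Run:
```python
from h import *
np.set_printoptions(precision=4,suppress=True)
im=cv2.imread("pics/w2.png");h=cv2.cvtColor(im,cv2.COLOR_BGR2HSV)
m=cv2.inRange(h[:,:],(5,150,80),(20,255,255));ys,xs=np.nonzero(m)
for r in(155,190,225): c=xs[ys==r];print(r,c.min(),c.max(),plane("wrist",(c.mean(),r),.052))
print(ys.min(),ys.max())
print("lens",plane("wrist",(321,265),.041),"edge L/R",plane("wrist",(288,265),.044),plane("wrist",(355,265),.044))
n,l,s,c=cv2.connectedComponentsWithStats(cv2.inRange(h,(130,25,30),(165,255,255)));print([(s[i,4],c[i]) for i in range(1,n) if s[i,4]>15])
for i in range(1,n):
    if s[i,4]>15:print(plane("wrist",c[i],.014))
```

```text
155 313 326 [ 0.4285 -0.2859  0.052 ]
190 314 326 [ 0.4663 -0.2765  0.052 ]
225 315 327 [ 0.5062 -0.266   0.052 ]
144 231
lens [ 0.5609 -0.2533  0.041 ] edge L/R [ 0.5687 -0.2926  0.044 ] [ 0.5499 -0.2134  0.044 ]
[(np.int32(103), array([608.767 , 292.3592]))]
[0.5274 0.1633 0.014 ]
```

>>> step_arm --targets "0 0.075 0.007 -0.08 0 0 0.015;0 0.075 0.007 -0.16 0 0 0.015;0 0.075 0.007 -0.24 0 0 0.015;0 0.075 0.007 -0.32 0 0 0.015;0 0.075 0.007 -0.38 0 0 0.015;0 0.075 0.007 -0.42 0 0 0.015;0 0.075 0.007 -0.45 0 0 0.015;0 0.075 0.007 -0.462 0 0 0.015;0 0.075 0.007 -0.462 0 0 0.015"

```text
clock: 6.32
eef_pos: [0.4799, -0.2728, 0.0182]
tool_rot: [-0.123, 0.992, 0.001, -0.001]
ft_force: [0.3, -0.7, 0.6]
grip_width: 0.0424
grasp_force: 0.0
```

>>> step_arm --targets "-0.4 0 0 0 0 0 0;-0.8 0 0 0 0 0 0;-1 0 0 0 0 0 0;-1 0 0 0 0 0 0;-1 0 0 0 0 0 0;-1 0 0 0 0 0 0;-1 0 0 0 0 0 0;-1 0 0 0 0 0 0"

```text
clock: 6.98
eef_pos: [0.4823, -0.2742, 0.0215]
tool_rot: [-0.123, 0.992, -0.001, 0.001]
ft_force: [0.6, -0.7, 6.1]
grip_width: 0.0149
grasp_force: 59.5
```

>>> step_arm --targets "-1 0 0 0.02 0 0 0;-1 0 0 0.05 0 0 0;-1 0 0 0.09 0 0 0;-1 0 0 0.14 0 0 0;-1 0 0 0.2 0 0 0;-1 0 0 0.27 0 0 0;-1 0 0 0.32 0 0 0;-1 0 0 0.35 0 0 0;-1 0 0 0.35 0 0 0;-1 0 0 0.35 0 0 0"

```text
clock: 7.82
eef_pos: [0.4811, -0.2736, 0.1956]
tool_rot: [-0.123, 0.992, -0.001, 0.001]
ft_force: [0.4, -0.5, -1.4]
grip_width: 0.0149
grasp_force: 58.6
```

Run:
```python
from h import *
im=snap("wrist","w3");a=snap("side","s4"); o=bot.get_obs();print(o["eef_pos"],o["tool_rot"],o["grip_width"],o["grasp_force"])
c=np.zeros((600,640,3),np.uint8);c[:400]=im;u,v=proj("side",o["eef_pos"]).astype(int);u=max(u,80);v=max(v,50);s=a[v-50:v+50,u-80:u+80];c[400:,:320]=cv2.resize(s,(320,200))
print(u,v)
g=a[85:165,240:300];c[400:,340:490]=cv2.resize(g,(150,200))
cv2.imwrite("pics/c5.png",c[:,:,::-1])
```

```text
[ 0.47991336 -0.27292461  0.19320757] [-1.23362633e-01  9.92360419e-01  9.23528016e-04 -1.26729043e-03] 0.015190127203693378 58.578441739082336
354 241
```

View pics/c5.png

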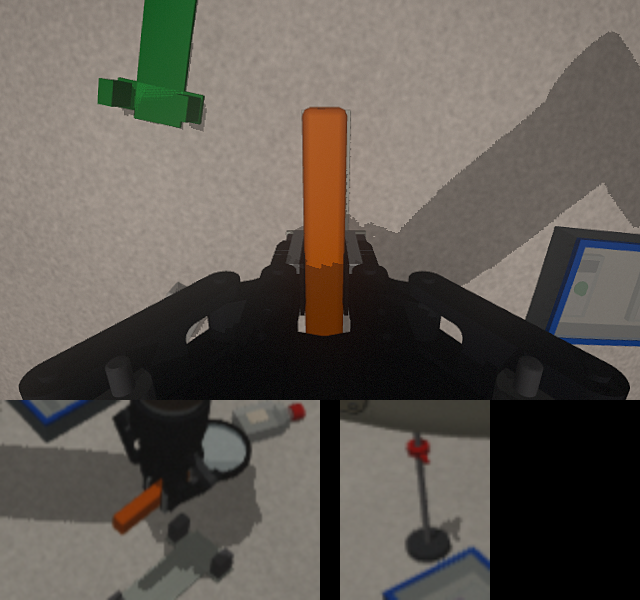

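The lens is lifted clear and held level, so I carry it over to the tray.

>>> step_arm --targets "-1 -0.01 0.04 0 0 0 0;-1 -0.02 0.10 0 0 0 0;-1 -0.03 0.17 0 0 0 0;-1 -0.04 0.24 0 0 0 0;-1 -0.05 0.31 0 0 0 0;-1 -0.06 0.38 0 0 0 0;-1 -0.069 0.45 0 0 0 0;-1 -0.069 0.52 0 0 0 0;-1 -0.069 0.58 0 0 0 0;-1 -0.069 0.63 0 0 0 0"

```text
clock: 8.75
eef_pos: [0.4447, 0.0435, 0.1929]
tool_rot: [-0.124, 0.992, 0.0, -0.002]
ft_force: [-0.1, 0.4, -1.0]
grip_width: 0.015
grasp_force: 58.7
```

>>> step_arm --targets "-1 0 0.05 -0.01 0 0 0;-1 0 0.10 -0.03 0 0 0;-1 0 0.14 -0.05 0 0 0;-1 0 0.17 -0.07 0 0 0;-1 0 0.19 -0.09 0 0 0;-1 0 0.20 -0.11 0 0 0;-1 0 0.204 -0.122 0 0 0;-1 0 0.204 -0.122 0 0 0;-1 0 0.204 -0.122 0 0 0;-1 0 0.204 -0.122 0 0 0"

```text
clock: 9.58
eef_pos: [0.4469, 0.1428, 0.1341]
tool_rot: [-0.123, 0.992, -0.0, 0.0]
ft_force: [0.2, 0.3, -2.1]
grip_width: 0.0151
grasp_force: 58.7
```

Run:
```python
from h import *
im=snap("scene","s5");a=snap("side","s6");w=snap("wrist","w5"); o=bot.get_obs();print(o["eef_pos"],o["tool_rot"],o["grip_width"],o["joint_vel"].__abs__().max() if hasattr(o["joint_vel"],"__abs__") else 0)
c=np.zeros((600,800,3),np.uint8);c[:400,:400]=cv2.resize(im[150:230,350:430] if 0 else im[140:240,340:440],(400,400),interpolation=2)
c[:400,400:]=cv2.resize(a[80:180,245:345],(400,400),interpolation=2);c[400:,:320]=cv2.resize(w,(320,200))
cv2.imwrite("pics/c6.png",c[:,:,::-1])
```

```text
[0.44709849 0.1430519  0.13449806] [-1.22818554e-01  9.92428875e-01  8.97167572e-05  7.23566094e-04] 0.01528360618052634 0.003011055615725491
```

View pics/c6.png

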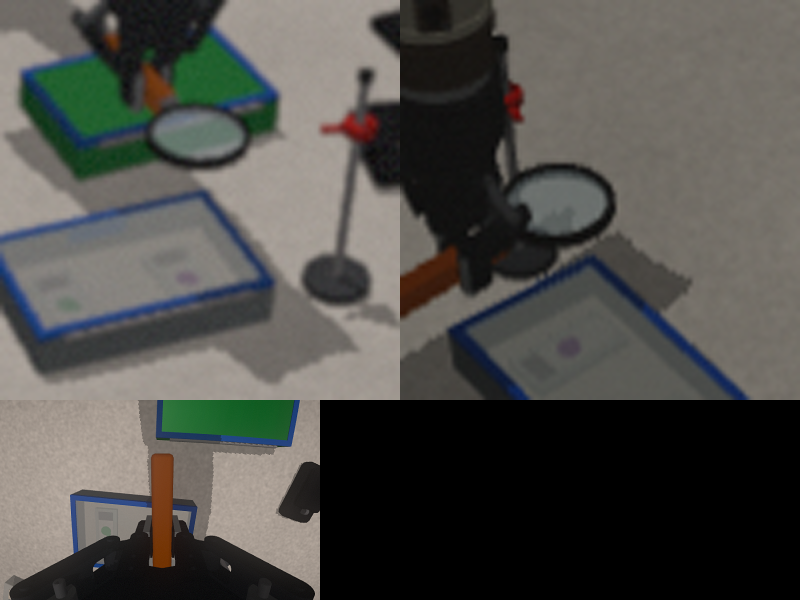

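The scene crop shows the lens at (389.7,174), purple at (387,209.5) and the collar at (430.5,171.7). The side crop shows the lens at (284.75,131) and purple at (287,167).

Run:
```python
from h import *
np.set_printoptions(precision=4,suppress=True)
print("lens",tri(("scene",(389.7,174)),("side",(284.75,131))))
print("pur",tri(("scene",(387,209.5)),("side",(287,166.8))))
S=cv2.imread("pics/scene0.png");h=cv2.cvtColor(S,cv2.COLOR_BGR2HSV)
m=cv2.inRange(h[160:185,415:445],(0,110,50),(8,255,255));m2=cv2.inRange(h[160:185,415:445],(172,110,50),(180,255,255))|m
for r in m2: print("".join(".#"[v>0] for v in r))
D=cv2.imread("pics/side0.png");h=cv2.cvtColor(D,cv2.COLOR_BGR2HSV)[95:115,260:285]
for r in cv2.inRange(h,(0,110,50),(8,255,255))|cv2.inRange(h,(172,110,50),(180,255,255)): print("".join(".#"[v>0] for v in r))
# gauge base in scene (foot top centre z .012)
f=plane("scene",(340+337/4,140+278/4),.008);print("foot",f)
o,d=ray("scene",(430.8,171.6));
for n,uv in(("scene",(430.8,171.6)),("side",(271.2,104.2))):
    o,d=ray(n,uv);e=f[:2]-o[:2];t=(e@d[:2])/(d[:2]@d[:2]);print(n,o+d*t)
```

```text
lens (array([0.5267, 0.1632, 0.1513]), [np.float64(0.00047314554030270325), np.float64(0.0004731455403027888)])
pur (array([0.5259, 0.1651, 0.0096]), [np.float64(0.0011573561280248871), np.float64(0.001157356128024773)])Traceback (most recent call last):
  File "<stdin>", line 7, in <module>
  File "<stdin>", line 7, in <genexpr>
TypeError: string indices must be integers, not 'numpy.bool'
```

Run:
```python
from h import *
np.set_printoptions(precision=4,suppress=True)
def show(f,x0,y0,x1,y1):
    h=cv2.cvtColor(cv2.imread(f),cv2.COLOR_BGR2HSV)[y0:y1,x0:x1]
    m=cv2.inRange(h,(0,110,50),(8,255,255))|cv2.inRange(h,(172,110,50),(180,255,255))
    for i,r in enumerate(m): print(y0+i,"".join(".#"[int(v>0)] for v in r))
show("pics/scene0.png",418,164,442,180);show("pics/side0.png",262,97,284,113)
for a,b in(((430.8,171.6),(271.2,104.2)),((430.5,171.5),(270.8,104))): print(tri(("scene",a),("side",b)))
f=plane("scene",(340+337/4,140+278/4),.008);print("foot",f)
for n,uv in(("scene",(430.8,171.6)),("side",(271,104.2))):
    o,d=ray(n,uv);e=f[:2]-o[:2];print(n,o+d*(e@d[:2])/(d[:2]@d[:2]))
```

```text
164 ........................
165 ........................
166 ........................
167 ........................
168 ..........#...#.........
169 ........###..###........
170 ........####.####.......
171 .....############.......
172 ...##############.......
173 .........#######........
174 ..........######........
175 ............##..........
176 ........................
177 ........................
178 ........................
179 ........................
97 ......................
98 ......................
99 ......................
100 ......................
101 ......##..###.........
102 .....###..###.........
103 .....####.####........
104 .....#########........
105 .....#########........
106 ......#######.........
107 .......######.........
108 ..........###.........
109 ...........###........
110 ......................
111 ......................
112 ......................
(array([0.544 , 0.2881, 0.1533]), [np.float64(0.00020129809743839997), np.float64(0.00020129809743840937)])
(array([0.5431, 0.2879, 0.1538]), [np.float64(0.0005029344407530456), np.float64(0.0005029344407531106)])
foot [0.5494 0.2826 0.008 ]
scene [0.5506 0.2851 0.1584]
side [0.5424 0.2854 0.1555]
```

>>> step_arm --targets "-1 0 0.001 0.002 0 0 0;-1 0 0.001 0.005 0 0 0;-1 0 0.001 0.005 0 0 0;-1 0 0.001 0.005 0 0 0;-1 0 0.001 0.005 0 0 0;-1 0 0.001 0.005 0 0 0;-1 0 0.001 0.005 0 0 0;-1 0 0.001 0.005 0 0 0"

```text
clock: 10.4
eef_pos: [0.4465, 0.144, 0.1362]
tool_rot: [-0.123, 0.992, -0.0, -0.0]
ft_force: [1.0, 0.2, -1.4]
grip_width: 0.0154
grasp_force: 58.7
```

```bash
python3 -c "
from h import *
o=bot.get_obs();print(o['eef_pos'],o['grasp_force'],np.abs(o['joint_vel']).max());print(bot.job_done())"
```

```text
[0.44645735 0.14401947 0.13624437] 58.69037389755249 0.0016598099870057804
the job is handed in; nothing more can be done
None
```

I handed the job in at about 10.4 s: the lid is pressed shut and the lens is held still in the gripper, within about 2 mm of the purple stain sideways and within a few mm of the collar's height by my camera measurements. The hand-in returned no verdict.

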